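Shake out the instrument cases that still hold a ball

TASK

Three closed steel instrument cases stand on the grey mat, and a loose mixing ball was left inside one or two of them. Shake them to find out which, set every case that rattles into the white tray, and leave the quiet ones on the mat, all standing upright, lid up and flat on their bottoms. Set the cases down without dropping them, and do not displace or knock over the other things on the bench.

Things in the scene. Friction and masses are not known exactly. Their poses are not given: they have to be found in the camera images.
- case_a: Closed stainless-steel instrument case, a plain box 120 mm long (its x), 46 mm wide (its y), 50 mm high (z), lid on top fastened shut, small dark clip on each end. Origin: centre of the underside. Grip it across the width. The three cases look alike; empty they weigh 150 to 480 g (they differ, so weight tells nothing).
- case_b: Closed stainless-steel instrument case, a plain box 120 mm long (its x), 46 mm wide (its y), 50 mm high (z), lid on top fastened shut, small dark clip on each end. Origin: centre of the underside. Grip it across the width. One or two of the three cases hold one loose steel ball each (32 mm, 134 g), unseen, which rolls freely about 82 mm along the case's length.
- case_c: Closed stainless-steel instrument case, a plain box 120 mm long (its x), 46 mm wide (its y), 50 mm high (z), lid on top fastened shut, small dark clip on each end. Origin: centre of the underside. Grip it across the width. In a case with a ball, tipping it 20 degrees end to end sends the ball to the lower end; it settles there, stays when levelled, and shifts the weight.
- tray: Shallow open white plastic tray, fixed to the bench, 200 mm (its x) by 260 mm (its y) outside, walls 4 mm thick and 30 mm high, floor 4 mm thick. Origin: centre of the underside, on the bench (z = 0). Two cases fit in it side by side with their length along the tray's x, for example 55 mm to either side of its centre in y.
- mat: Grey rubber mat, fixed, 300 mm (its x) by 440 mm (its y), 3 mm thick; the cases stand on it at the start, side by side along its y about 140 mm apart. Origin: centre of the underside, on the bench (z = 0).
- weight: Brass weight, cylinder 30 mm across, 26 mm high, on the far part of the mat. Bystander: leave it standing where it is. Origin: centre of the underside.
- vial: Small amber vial with white cap, 24 mm across, 45 mm high, on the far part of the mat. Bystander: leave it standing where it is. Origin: centre of the underside.
- reagent: White plastic bottle, 60 mm across, 120 mm high, beyond the mat. Bystander: leave it standing where it is. Origin: centre of the underside.
- beaker: Open glass beaker, 70 mm across, 90 mm high, beyond mat and tray. Bystander: leave it standing where it is. Origin: centre of the underside.
- jar: Amber jar with black lid, 64 mm across, 75 mm high, beyond the tray. Bystander: leave it standing where it is. Origin: centre of the underside.
- dish: Closed clear petri dish, 63 mm across, 15 mm high, between mat and tray on the robot's side. Bystander: leave it standing where it is. Origin: centre of the underside.
Things that resemble listed ones, but are neither listed nor needed, are in the scene too. What is shaped like the case_c but blue is not meant.

How it is judged:
At the end, for the whole second after the job is handed in: Every case holding a ball stands in the tray (centre within 92 mm in x, 122 mm in y of the tray's centre, underside under 10 mm above the bench); every case without one stands on the mat, centre within its outline; all upright within 0.1 rad, released and at rest (((x of case_a in the frame of tray between -0.092 and 0.092 m and y of case_a in the frame of tray between -0.122 and 0.122 m and z of case_a in the frame of tray below 0.01 m) or not (x of ball_1_center in the frame of case_a between -0.06 and 0.06 m and y of ball_1_center in the frame of case_a between -0.023 and 0.023 m)) and ((x of case_a in the frame of tray between -0.092 and 0.092 m and y of case_a in the frame of tray between -0.122 and 0.122 m and z of case_a in the frame of tray below 0.01 m) or not (x of ball_2_center in the frame of case_a between -0.06 and 0.06 m and y of ball_2_center in the frame of case_a between -0.023 and 0.023 m)) and ((x of case_a in the frame of mat between -0.15 and 0.15 m and y of case_a in the frame of mat between -0.22 and 0.22 m and z of case_a in the frame of mat between 0 and 0.008 m) or (x of ball_1_center in the frame of case_a between -0.06 and 0.06 m and y of ball_1_center in the frame of case_a between -0.023 and 0.023 m) or (x of ball_2_center in the frame of case_a between -0.06 and 0.06 m and y of ball_2_center in the frame of case_a between -0.023 and 0.023 m)) and angle between each of case_a, case_b, case_c's own z axis and vertical below 0.1 rad and linear speed of each of case_a, case_b, case_c below 0.03 m/s and ((x of case_b in the frame of tray between -0.092 and 0.092 m and y of case_b in the frame of tray between -0.122 and 0.122 m and z of case_b in the frame of tray below 0.01 m) or not (x of ball_1_center in the frame of case_b between -0.06 and 0.06 m and y of ball_1_center in the frame of case_b between -0.023 and 0.023 m)) and ((x of case_b in the frame of tray between -0.092 and 0.092 m and y of case_b in the frame of tray between -0.122 and 0.122 m and z of case_b in the frame of tray below 0.01 m) or not (x of ball_2_center in the frame of case_b between -0.06 and 0.06 m and y of ball_2_center in the frame of case_b between -0.023 and 0.023 m)) and ((x of case_b in the frame of mat between -0.15 and 0.15 m and y of case_b in the frame of mat between -0.22 and 0.22 m and z of case_b in the frame of mat between 0 and 0.008 m) or (x of ball_1_center in the frame of case_b between -0.06 and 0.06 m and y of ball_1_center in the frame of case_b between -0.023 and 0.023 m) or (x of ball_2_center in the frame of case_b between -0.06 and 0.06 m and y of ball_2_center in the frame of case_b between -0.023 and 0.023 m)) and ((x of case_c in the frame of tray between -0.092 and 0.092 m and y of case_c in the frame of tray between -0.122 and 0.122 m and z of case_c in the frame of tray below 0.01 m) or not (x of ball_1_center in the frame of case_c between -0.06 and 0.06 m and y of ball_1_center in the frame of case_c between -0.023 and 0.023 m)) and ((x of case_c in the frame of tray between -0.092 and 0.092 m and y of case_c in the frame of tray between -0.122 and 0.122 m and z of case_c in the frame of tray below 0.01 m) or not (x of ball_2_center in the frame of case_c between -0.06 and 0.06 m and y of ball_2_center in the frame of case_c between -0.023 and 0.023 m)) and ((x of case_c in the frame of mat between -0.15 and 0.15 m and y of case_c in the frame of mat between -0.22 and 0.22 m and z of case_c in the frame of mat between 0 and 0.008 m) or (x of ball_1_center in the frame of case_c between -0.06 and 0.06 m and y of ball_1_center in the frame of case_c between -0.023 and 0.023 m) or (x of ball_2_center in the frame of case_c between -0.06 and 0.06 m and y of ball_2_center in the frame of case_c between -0.023 and 0.023 m))); the robot touches nothing.
It fails at once if a bystander (brass weight, vial, bottle, beaker, jar or dish) is moved more than 40 mm or tipped over (distance of any of weight, vial, reagent, beaker, jar, dish from where it was at the start of the episode above 0.04 m or angle between any of weight, vial, reagent, beaker, jar, dish's own z axis and vertical above 0.6 rad).
It fails at once if a case is dropped (falling free of the fingers, faster than 0.5 m/s just above the bench) ((linear speed of case_a above 0.5 m/s and height (world z) of case_a below 0.025 m and contact force between case_a and the fingers below 0.5 N) or (linear speed of case_b above 0.5 m/s and height (world z) of case_b below 0.025 m and contact force between case_b and the fingers below 0.5 N) or (linear speed of case_c above 0.5 m/s and height (world z) of case_c below 0.025 m and contact force between case_c and the fingers below 0.5 N)).
It also fails if it takes over 72 s, if anything falls off the work surface, if the arm or the gripper's body presses on something with over 40 N, if the wrist force passes 120 N, or if a joint passes its speed limit or range.

ROBOT

A 7-joint arm with a two-finger parallel gripper is mounted at the origin on the work surface. World frame = base frame: x ahead of the robot, y to its left, z up, the work surface at z = 0. Lengths are in m, angles in rad, forces in N, time in s.
With the tool pointing down it reaches from about 0.35 to 0.775 m from the base axis. Payload 3.1 kg.
Tool frame: the origin (TCP) lies midway between the tips of the shut fingers; the grasp point (between the pads) lies 19 mm behind it; z points along the fingers, y is the line along which they close (so a half turn about z gives the same grasp; the last joint's range is limited). The gripper opens to 85 mm and grips with 20 to 120 N. Pads are 22 mm wide; open, the fingers measure 114 mm over their backs; the gripper's body (76 mm by 85 mm) begins 54 mm behind the grasp point. The pads swing forward as they close: fully open they stand 13 mm farther back than shut.
Start: joints at [-1.229, 0.311, 0.014, 1.512, -0.004, 1.319, -0.027], TCP at [0.206, 0.51, 0.231] pointing down, gripper open.
Joint ranges: [-2.7, 2.7], [-0.3, 1.91], [-1.27, 1.3], [0.12, 2.57], [-1.44, 4.58], [0.2, 2.03], [-3.05, 3.05]. Speed limits (rad/s): [2.79, 2.79, 3.14, 3.14, 3.14, 3.14, 3.14].

INTERFACE

Orientations are given as a unit quaternion [x, y, z, w].
In Python, from bench import * gives the robot as it stands.
- The arm moves only by the shell command python3 -m jog 'ROWS'. ROWS is JSON, a list of rows, each an object of numbers: "grip": the closure, from 0 (fully open) to 1 (shut); "dx", "dy", "dz": the shift along the tool's x, y, z in mm; "yaw": the turn about the tool's z in rad. In form: [{"grip": .., "dx": .., "dy": .., "dz": .., "yaw": ..}, ...]. A call has 1 to 10 rows; each row shifts and turns the commanded pose from where the row before left it, along the tool's axes as they then stand; what a row does not reach is not made up. A row lasts 1/8 s, in which the tool goes at most 62.5 mm and 10.7 degrees, less where a joint would pass 70% of its speed; a pose out of reach is approached as far as the arm can. A call with a gripper value outside its range is refused whole. The fingers move at their own pace and stop on an object; the grip force is fixed at half the most. Time passes only in rows, so rows that do not move let the fingers close. It gives the time, the measured TCP pose, the force, the opening and the grip force at its end, in the units of the state.
- state(): the state, without advancing time (a new reading comes with each control period).
- camera(name): name is "side" or "top"; returns the picture (384x512x3 uint8, red, green, blue); there is no depth.
- camera_model(name): a dict with "mtx" (3x3 intrinsics, pixels), "distortion" ([k1, k2, p1, p2, k3] as OpenCV has them; the pictures are not rectified), "R" (3x3) and "t" (3): a world point X has camera coordinates R X + t. Camera axes: x right, y down, z forward; pixel columns grow to the right and rows downward; lengths in m; the calibration is good to about 2 mm. A picture is of the moment at which its call begins. camera_model takes no time and is no camera call.
- sign_off(): hands the job in; it is judged then, once.
The state is a dict: "clock": time; "joint_positions": joint angles; "joint_vel": joint speeds; "joint_torque": joint torques, N m; "position": TCP position; "tool_rot": TCP orientation; "ft_force": force on the tool from outside, world axes, zero at the start; "torque": the same for the moment, N m; "finger_gap": finger opening in m; "finger_force": force on a finger pad.
Only numpy, scipy, OpenCV 4.12 (cv2) and the standard library are available. Lean on these libraries where they do the work, as an engineer would, in place of code of your own. Each camera call takes 0.05 s, during which the arm holds its last target. There are 200 camera calls.

## Working session

There is one attempt and no reset: what is moved stays moved. The work goes in short steps, Python scripts to look and compute and a shell command to move; the robot and the scene stay as the last step left them, time stands still between calls to the robot, and variables do not carry over. Pictures are saved under pics/ and viewed, at most 10 in all, crops included, and the job is handed in when it is done.

```bash
mkdir -p pics; python3 - <<'E'
from bench import *
import cv2
for n in("top","side"):
    cv2.imwrite(f"pics/{n}0.png",cv2.resize(camera(n),(800,600))[:,:,::-1])
s=state();print({k:s[k] for k in("clock","position","tool_rot","ft_force","torque","finger_gap")})
E
```

```text
{'clock': 0.1, 'position': array([0.20567092, 0.50938336, 0.23031396]), 'tool_rot': array([ 1.90690386e-01,  9.81649642e-01, -1.06226459e-03, -1.68224057e-04]), 'ft_force': array([-0.94558302, -0.65501026, -0.12171415]), 'torque': array([0.06147085, 0.00561465, 0.00121058]), 'finger_gap': 0.08507028742930949}
```

View pics/top0.png

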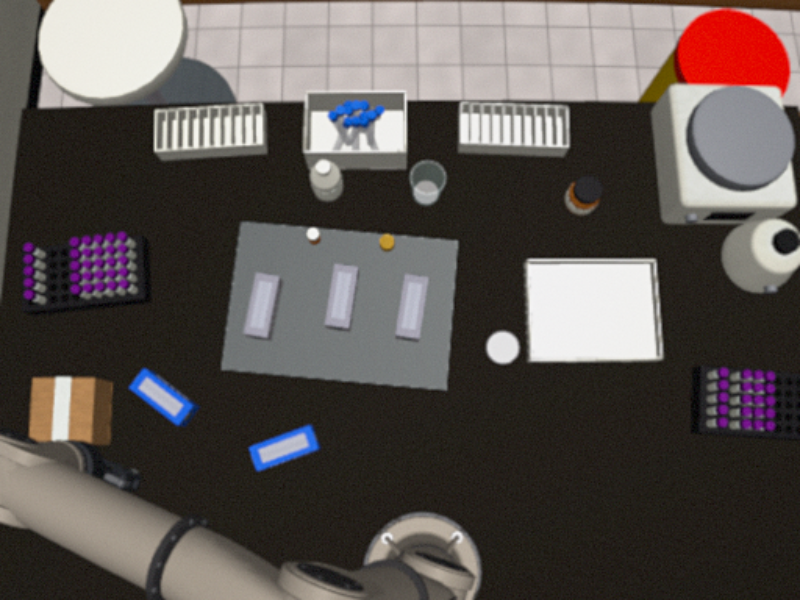

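View pics/side0.png

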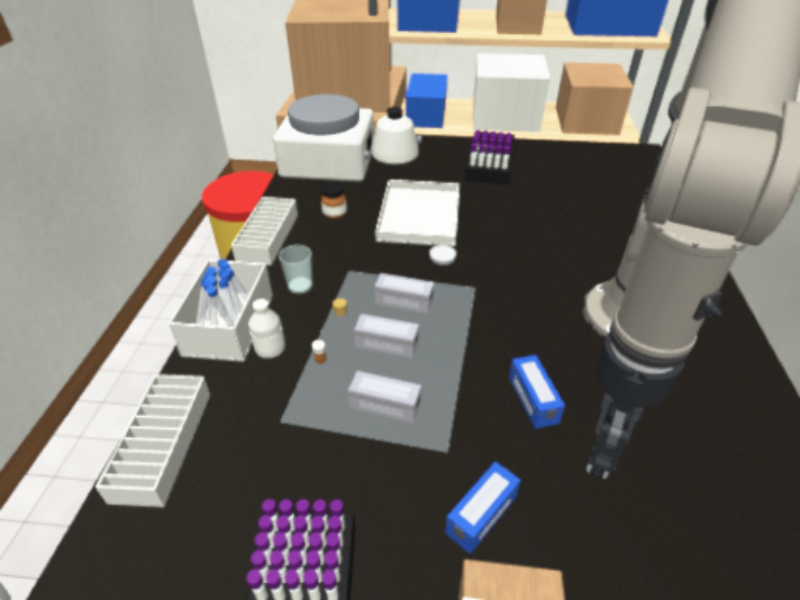

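The top view shows three silver cases on the mat at (262,305), (342,296) and (412,307). The blue-rimmed boxes at (162,397) and (284,447) are decoys, because they are blue and off the mat. The white tray is at (594,310), and the dish is at (503,347), between the mat and the tray. I'll confirm with one crop and measure.

```bash
cat >h.py <<'E'
from bench import *
import cv2,numpy as np
def world(px,z,n="top"):
    m=camera_model(n);R,t=np.array(m["R"]),np.array(m["t"])
    u=cv2.undistortPoints(np.array(px,float).reshape(-1,1,2),np.array(m["mtx"]),np.array(m["distortion"])).reshape(-1,2)
    d=np.c_[u,np.ones(len(u))]@R; c=-R.T@t
    return c+d*((z-c[2])/d[:,2])[:,None]
def rect(mask,z):
    # min-area rectangle of the biggest blobs, in world coordinates
    out=[]
    for c in cv2.findContours(mask,cv2.RETR_EXTERNAL,cv2.CHAIN_APPROX_NONE)[0]:
        if cv2.contourArea(c)<150: continue
        w=world(c.reshape(-1,2),z)[:,:2]
        (cx,cy),(a,b),_=r=cv2.minAreaRect((w*1000).astype(np.float32))
        p=cv2.boxPoints(r); e=[p[1]-p[0],p[2]-p[1]]; e=max(e,key=np.linalg.norm)
        out.append((c.reshape(-1,2).mean(0).round(),round(cx),round(cy),round(max(a,b)),round(min(a,b)),round(np.degrees(np.arctan2(e[1],e[0])),1)))
    return out
E
python3 - <<'E'
from h import *
im=camera("top");cv2.imwrite("pics/crop1.png",cv2.resize(im[130:260,135:435],None,fx=2.66,fy=2.66,interpolation=cv2.INTER_CUBIC)[:,:,::-1])
g=im.astype(int)
# lilac/bright tops inside the mat
m=((g.min(2)>140)).astype(np.uint8); roi=np.zeros_like(m);roi[165:222,150:280]=1
for r in rect(m*roi,.053):print("case",r)
roi[:]=0;roi[155:240,325:432]=1
for r in rect(m*roi,.03):print("tray",r)
mm=((abs(g-np.array([105,112,114])).max(2)<25)).astype(np.uint8)
for p in[(171,190),(219,190),(264,195)]:print(g[p[1],p[0]])
print(g[240,200],world([[321,222]],.015)[0])
for nm,p,z in[("weight",(387,242),.026),("vial",(313,234),.045)]:print(nm,world([[p[0]*.64,p[1]*.64]],z)[0])
print("mat corners",world(np.array([(240,222),(458,240),(447,389),(221,370)])*.64,.003)[:,:2].round(3))
E
```

```text
case (array([263., 195.]), 498, 13, 119, 46, np.float32(-9.5))
case (array([167., 195.]), 503, 300, 119, 45, np.float32(-10.4))
case (array([218., 189.]), 519, 148, 119, 46, np.float32(-8.4))
tray (array([391., 198.]), 490, -343, 262, 201, np.float32(89.6))
[190 191 203]
[188 190 202]
[188 190 200]
[123 129 128] [ 0.42058187 -0.1616284   0.015     ]
weight [0.62990676 0.05837055 0.026     ]
vial [0.64231543 0.20242797 0.045     ]
mat corners [[ 0.682  0.355]
 [ 0.639 -0.084]
 [ 0.342 -0.055]
 [ 0.383  0.383]]
```

View pics/crop1.png

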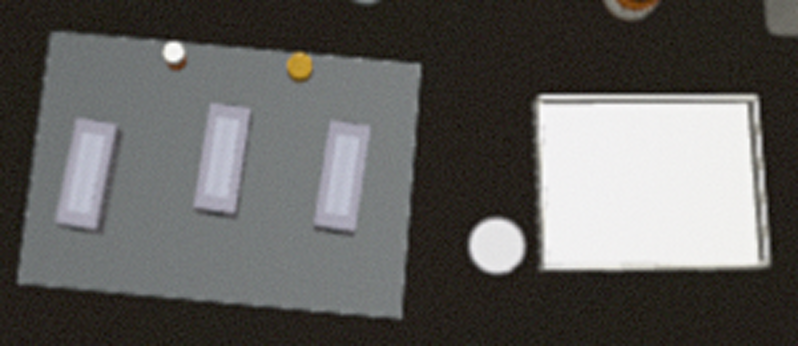

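Sizes match (119×46 cases, 262×201 tray, tops at z=0.053). I'll write a helper that works out the shifts, then start with the left case.

```bash
cat >>h.py <<'E'
from scipy.spatial.transform import Rotation as Ro
def plan(x,y,z,ang):
    "yaw first, then shift (mm): tool x along the case axis at world angle ang (deg), half-turn symmetric"
    s=state();M=Ro.from_quat(s["tool_rot"]).as_matrix()
    cur=np.degrees(np.arctan2(M[1,0],M[0,0])); d=(ang-cur+90)%180-90
    a=np.radians(cur+d);X=np.array([np.cos(a),np.sin(a),0]);Y=np.cross([0,0,-1],X)
    v=np.array([x,y,z])-np.array(s["position"])*1000
    print("yaw",round(-np.radians(d),3),"dx",round(v@X),"dy",round(v@Y),"dz",round(-v[2]),"tilt",M[2].round(3),"clock",round(s["clock"],2))
E
python3 -c "
from h import *
plan(503,300,150,-10.4)"
```

```text
yaw -0.202 dx -330 dy -152 dz 80 tilt [-0.    -0.002 -1.   ] clock 0.15
```

```bash
python3 -m jog '[{"yaw":-0.101},{"yaw":-0.101},{"dx":-47,"dy":-22},{"dx":-47,"dy":-22},{"dx":-47,"dy":-22},{"dx":-47,"dy":-22},{"dx":-47,"dy":-22,"dz":27},{"dx":-47,"dy":-22,"dz":27},{"dx":-48,"dy":-20,"dz":26},{}]'; python3 -c "
from h import *
plan(503,300,12,-10.4)"
```

```text
yaw -0.202 dx -330 dy -152 dz 218 tilt [-0.    -0.002 -1.   ] clock 0.15validation failed for argument at $[0]...
```

```bash
python3 -m jog '[{"grip":0,"dx":0,"dy":0,"dz":0,"yaw":-0.101},{"grip":0,"dx":0,"dy":0,"dz":0,"yaw":-0.101},{"grip":0,"dx":-47,"dy":-22,"dz":0,"yaw":0},{"grip":0,"dx":-47,"dy":-22,"dz":0,"yaw":0},{"grip":0,"dx":-47,"dy":-22,"dz":0,"yaw":0},{"grip":0,"dx":-47,"dy":-22,"dz":0,"yaw":0},{"grip":0,"dx":-47,"dy":-22,"dz":27,"yaw":0},{"grip":0,"dx":-47,"dy":-22,"dz":27,"yaw":0},{"grip":0,"dx":-48,"dy":-20,"dz":26,"yaw":0},{"grip":0,"dx":0,"dy":0,"dz":0,"yaw":0}]'; python3 -c "
from h import *
plan(503,300,12,-10.4)"
```

```text
clock: 1.4
position: [0.5058, 0.2938, 0.148]
tool_rot: [0.096, 0.995, -0.004, -0.001]
ft_force: [-0.3, 0.8, 0.4]
finger_gap: 0.0855
finger_force: 0.0
yaw -0.01 dx 4 dy 6 dz 136 tilt [ 0.001 -0.008 -1.   ] clock 1.4
```

```bash
python3 -m jog '[{"grip":0,"dx":4,"dy":6,"dz":40,"yaw":-0.01},{"grip":0,"dx":0,"dy":0,"dz":40,"yaw":0},{"grip":0,"dx":0,"dy":0,"dz":36,"yaw":0},{"grip":0,"dx":0,"dy":0,"dz":20,"yaw":0},{"grip":1,"dx":0,"dy":0,"dz":0,"yaw":0},{"grip":1,"dx":0,"dy":0,"dz":0,"yaw":0},{"grip":1,"dx":0,"dy":0,"dz":0,"yaw":0},{"grip":1,"dx":0,"dy":0,"dz":0,"yaw":0},{"grip":1,"dx":0,"dy":0,"dz":0,"yaw":0},{"grip":1,"dx":0,"dy":0,"dz":0,"yaw":0}]'; python3 -c "
from h import *
plan(503,300,12,-10.4);s=state();print(s['ft_force'],s['torque'])"
```

```text
clock: 2.65
position: [0.5012, 0.3079, 0.0169]
tool_rot: [0.086, 0.996, 0.001, 0.001]
ft_force: [-0.6, -2.4, 5.3]
finger_gap: 0.0456
finger_force: 64.1
yaw 0.01 dx -3 dy -8 dz 5 tilt [-0.002  0.002 -1.   ] clock 2.65
[-0.63913679 -2.39747198  5.29076115] [-0.44851591  0.20587056  0.0033654 ]
```

```bash
cat >rd.py <<'E'
from h import *
T=[];F=[]
for _ in range(4):
    camera("top");s=state();T.append(s["torque"]);F.append(s["ft_force"])
X=Ro.from_quat(s["tool_rot"]).as_matrix()
print("clock %.2f"%s["clock"],"F",np.mean(F,0).round(2),"T tool",(np.mean(T,0)@X).round(3),"sd",np.std(T,0).round(3),"gap",s["finger_gap"],"z",s["position"][2],"tilt",X[2].round(3))
E
python3 -m jog '[{"grip":1,"dx":0,"dy":0,"dz":-25,"yaw":0},{"grip":1,"dx":0,"dy":0,"dz":-25,"yaw":0},{"grip":1,"dx":0,"dy":0,"dz":-15,"yaw":0},{"grip":1,"dx":0,"dy":0,"dz":0,"yaw":0},{"grip":1,"dx":0,"dy":0,"dz":0,"yaw":0},{"grip":1,"dx":0,"dy":0,"dz":0,"yaw":0}]'; python3 rd.py
python3 -m jog '[{"grip":1,"dx":-60,"dy":0,"dz":0,"yaw":0},{"grip":1,"dx":0,"dy":0,"dz":0,"yaw":0},{"grip":1,"dx":0,"dy":0,"dz":0,"yaw":0},{"grip":1,"dx":0,"dy":0,"dz":0,"yaw":0},{"grip":1,"dx":0,"dy":0,"dz":0,"yaw":0},{"grip":1,"dx":0,"dy":0,"dz":0,"yaw":0}]'; python3 rd.py
python3 -m jog '[{"grip":1,"dx":60,"dy":0,"dz":0,"yaw":0},{"grip":1,"dx":0,"dy":0,"dz":0,"yaw":0},{"grip":1,"dx":0,"dy":0,"dz":0,"yaw":0},{"grip":1,"dx":0,"dy":0,"dz":0,"yaw":0},{"grip":1,"dx":0,"dy":0,"dz":0,"yaw":0},{"grip":1,"dx":0,"dy":0,"dz":0,"yaw":0}]'; python3 rd.py
```

```text
clock: 3.4
position: [0.4992, 0.307, 0.0789]
tool_rot: [0.086, 0.996, -0.001, -0.001]
ft_force: [0.6, 0.8, -3.7]
finger_gap: 0.0452
finger_force: 63.2
clock 3.60 F [-0.16  0.31 -3.31] T tool [ 0.023  0.038 -0.023] sd [0.026 0.032 0.03 ] gap 0.045593101260344486 z 0.07975466446541267 tilt [ 0.001 -0.001 -1.   ]
clock: 4.35
position: [0.5588, 0.2977, 0.0805]
tool_rot: [0.085, 0.996, 0.0, 0.0]
ft_force: [-0.2, 0.5, -3.5]
finger_gap: 0.0452
finger_force: 63.0
clock 4.55 F [ 0.18 -0.21 -3.57] T tool [-0.025  0.003 -0.016] sd [0.012 0.014 0.034] gap 0.045218708947866115 z 0.0804209699262314 tilt [-0.  0. -1.]
clock: 5.3
position: [0.5009, 0.3072, 0.0804]
tool_rot: [0.086, 0.996, 0.0, 0.0]
ft_force: [-0.7, 0.2, -3.7]
finger_gap: 0.0453
finger_force: 63.1
clock 5.50 F [ 0.24  0.03 -3.6 ] T tool [-0.007 -0.014  0.008] sd [0.035 0.036 0.036] gap 0.045231334180890426 z 0.08025848769751615 tilt [ 0. -0. -1.]
```

```bash
sed -i 's/range(4)/range(10)/' rd.py
python3 -m jog '[{"grip":1,"dx":60,"dy":0,"dz":0,"yaw":0},{"grip":1,"dx":60,"dy":0,"dz":0,"yaw":0},{"grip":1,"dx":0,"dy":0,"dz":0,"yaw":0},{"grip":1,"dx":0,"dy":0,"dz":0,"yaw":0},{"grip":1,"dx":0,"dy":0,"dz":0,"yaw":0},{"grip":1,"dx":0,"dy":0,"dz":0,"yaw":0}]'; python3 rd.py
python3 -m jog '[{"grip":1,"dx":-60,"dy":0,"dz":0,"yaw":0},{"grip":1,"dx":-60,"dy":0,"dz":0,"yaw":0},{"grip":1,"dx":-60,"dy":0,"dz":0,"yaw":0},{"grip":1,"dx":0,"dy":0,"dz":0,"yaw":0},{"grip":1,"dx":0,"dy":0,"dz":0,"yaw":0},{"grip":1,"dx":0,"dy":0,"dz":0,"yaw":0},{"grip":1,"dx":0,"dy":0,"dz":0,"yaw":0}]'; python3 rd.py
python3 -m jog '[{"grip":1,"dx":60,"dy":0,"dz":0,"yaw":0},{"grip":1,"dx":60,"dy":0,"dz":0,"yaw":0},{"grip":1,"dx":60,"dy":0,"dz":0,"yaw":0},{"grip":1,"dx":0,"dy":0,"dz":0,"yaw":0},{"grip":1,"dx":0,"dy":0,"dz":0,"yaw":0},{"grip":1,"dx":0,"dy":0,"dz":0,"yaw":0},{"grip":1,"dx":0,"dy":0,"dz":0,"yaw":0}]'; python3 rd.py
```

```text
clock: 6.25
position: [0.3833, 0.3276, 0.0804]
tool_rot: [0.087, 0.996, 0.0, 0.0]
ft_force: [-0.2, -0.6, -3.2]
finger_gap: 0.0453
finger_force: 63.2
clock 6.75 F [-0.16 -0.01 -3.55] T tool [-0.005  0.029 -0.003] sd [0.034 0.023 0.041] gap 0.04520086261706644 z 0.080293979785665 tilt [ 0.  0. -1.]
clock: 7.62
position: [0.558, 0.2984, 0.0805]
tool_rot: [0.085, 0.996, 0.0, -0.0]
ft_force: [0.9, 0.8, -4.2]
finger_gap: 0.0455
finger_force: 63.1
clock 8.12 F [-0.3   0.07 -3.37] T tool [0.009 0.002 0.029] sd [0.027 0.03  0.039] gap 0.04522114496391468 z 0.08032325344742268 tilt [-0.  0. -1.]
clock: 9.0
position: [0.3834, 0.3275, 0.0804]
tool_rot: [0.087, 0.996, 0.0, 0.0]
ft_force: [-0.1, 1.0, -2.3]
finger_gap: 0.0452
finger_force: 63.2
clock 9.50 F [ 0.06  0.17 -3.57] T tool [-0.004  0.011 -0.003] sd [0.033 0.035 0.022] gap 0.04554002855766122 z 0.08028491442487384 tilt [ 0. -0. -1.]
```

No end-to-end torque change so far (a ball would give about 0.107 N·m), so the left case looks quiet. I'll put it back and test the middle one.

```bash
python3 -m jog '[{"grip":1,"dx":-58,"dy":0,"dz":0,"yaw":0},{"grip":1,"dx":-60,"dy":0,"dz":0,"yaw":0},{"grip":1,"dx":0,"dy":0,"dz":30,"yaw":0},{"grip":1,"dx":0,"dy":0,"dz":18,"yaw":0},{"grip":1,"dx":0,"dy":0,"dz":10,"yaw":0},{"grip":1,"dx":0,"dy":0,"dz":5,"yaw":0},{"grip":1,"dx":0,"dy":0,"dz":0,"yaw":0},{"grip":0,"dx":0,"dy":0,"dz":0,"yaw":0},{"grip":0,"dx":0,"dy":0,"dz":0,"yaw":0},{"grip":0,"dx":0,"dy":0,"dz":0,"yaw":0}]'
python3 -m jog '[{"grip":0,"dx":0,"dy":0,"dz":0,"yaw":0},{"grip":0,"dx":0,"dy":0,"dz":-40,"yaw":0},{"grip":0,"dx":0,"dy":0,"dz":-50,"yaw":0},{"grip":0,"dx":0,"dy":0,"dz":0,"yaw":0}]'
python3 -c "
from h import *
plan(519,148,106,-8.4)
plan(519,148,12,-8.4)"
```

```text
clock: 10.75
position: [0.4988, 0.3082, 0.0181]
tool_rot: [0.086, 0.996, 0.001, 0.001]
ft_force: [-0.6, -0.0, -1.2]
finger_gap: 0.0856
finger_force: 0.0
clock: 11.25
position: [0.5018, 0.3098, 0.1124]
tool_rot: [0.086, 0.996, 0.003, 0.004]
ft_force: [0.3, 0.4, -0.6]
finger_gap: 0.0853
finger_force: 0.0
yaw -0.025 dx -41 dy -158 dz 6 tilt [-0.008  0.007 -1.   ] clock 11.25
yaw -0.025 dx -41 dy -158 dz 100 tilt [-0.008  0.007 -1.   ] clock 11.25
```

```bash
python3 -m jog '[{"grip":0,"dx":0,"dy":0,"dz":0,"yaw":-0.025},{"grip":0,"dx":-14,"dy":-53,"dz":0,"yaw":0},{"grip":0,"dx":-14,"dy":-53,"dz":0,"yaw":0},{"grip":0,"dx":-13,"dy":-52,"dz":0,"yaw":0},{"grip":0,"dx":0,"dy":0,"dz":0,"yaw":0},{"grip":0,"dx":0,"dy":0,"dz":0,"yaw":0}]'
python3 -c "
from h import *
plan(519,148,14,-8.4)"
```

```text
clock: 12.0
position: [0.5145, 0.1459, 0.106]
tool_rot: [0.073, 0.997, -0.0, -0.001]
ft_force: [0.5, 0.7, -0.5]
finger_gap: 0.0855
finger_force: 0.0
yaw 0.0 dx -4 dy 3 dz 92 tilt [ 0.003 -0.    -1.   ] clock 12.0
```

```bash
python3 -m jog '[{"grip":0,"dx":-4,"dy":3,"dz":35,"yaw":0},{"grip":0,"dx":0,"dy":0,"dz":35,"yaw":0},{"grip":0,"dx":0,"dy":0,"dz":20,"yaw":0},{"grip":1,"dx":0,"dy":0,"dz":0,"yaw":0},{"grip":1,"dx":0,"dy":0,"dz":0,"yaw":0},{"grip":1,"dx":0,"dy":0,"dz":0,"yaw":0},{"grip":1,"dx":0,"dy":0,"dz":0,"yaw":0},{"grip":1,"dx":0,"dy":0,"dz":-25,"yaw":0},{"grip":1,"dx":0,"dy":0,"dz":-25,"yaw":0},{"grip":1,"dx":0,"dy":0,"dz":-15,"yaw":0}]'
python3 -m jog '[{"grip":1,"dx":60,"dy":0,"dz":0,"yaw":0},{"grip":1,"dx":60,"dy":0,"dz":0,"yaw":0},{"grip":1,"dx":0,"dy":0,"dz":0,"yaw":0},{"grip":1,"dx":0,"dy":0,"dz":0,"yaw":0},{"grip":1,"dx":0,"dy":0,"dz":0,"yaw":0},{"grip":1,"dx":0,"dy":0,"dz":0,"yaw":0}]'; python3 rd.py
python3 -m jog '[{"grip":1,"dx":-60,"dy":0,"dz":0,"yaw":0},{"grip":1,"dx":-60,"dy":0,"dz":0,"yaw":0},{"grip":1,"dx":-40,"dy":0,"dz":0,"yaw":0},{"grip":1,"dx":0,"dy":0,"dz":0,"yaw":0},{"grip":1,"dx":0,"dy":0,"dz":0,"yaw":0},{"grip":1,"dx":0,"dy":0,"dz":0,"yaw":0},{"grip":1,"dx":0,"dy":0,"dz":0,"yaw":0}]'; python3 rd.py
python3 -m jog '[{"grip":1,"dx":60,"dy":0,"dz":0,"yaw":0},{"grip":1,"dx":60,"dy":0,"dz":0,"yaw":0},{"grip":1,"dx":40,"dy":0,"dz":0,"yaw":0},{"grip":1,"dx":0,"dy":0,"dz":0,"yaw":0},{"grip":1,"dx":0,"dy":0,"dz":0,"yaw":0},{"grip":1,"dx":0,"dy":0,"dz":0,"yaw":0},{"grip":1,"dx":0,"dy":0,"dz":0,"yaw":0}]'; python3 rd.py
```

```text
clock: 13.25
position: [0.5203, 0.148, 0.0834]
tool_rot: [0.073, 0.997, 0.0, 0.0]
ft_force: [0.1, 0.1, -2.9]
finger_gap: 0.0451
finger_force: 63.2
clock: 14.0
position: [0.4027, 0.1653, 0.0825]
tool_rot: [0.074, 0.997, 0.0, 0.001]
ft_force: [0.1, -0.2, -2.9]
finger_gap: 0.0454
finger_force: 63.2
clock 14.50 F [ 0.14  0.28 -3.14] T tool [-0.005 -0.004  0.018] sd [0.029 0.034 0.027] gap 0.045175964202148165 z 0.08227687381962252 tilt [ 0. -0. -1.]
clock: 15.38
position: [0.5586, 0.1427, 0.0824]
tool_rot: [0.073, 0.997, 0.0, -0.0]
ft_force: [-1.3, 0.8, -3.6]
finger_gap: 0.0452
finger_force: 63.2
clock 15.88 F [-0.16 -0.03 -3.62] T tool [ 0.011 -0.014  0.002] sd [0.025 0.022 0.033] gap 0.04531205021121519 z 0.08230375364898784 tilt [-0.  0. -1.]
clock: 16.75
position: [0.4024, 0.1652, 0.0824]
tool_rot: [0.074, 0.997, -0.0, 0.0]
ft_force: [-0.0, -0.6, -3.4]
finger_gap: 0.0454
finger_force: 63.3
clock 17.25 F [-0.14  0.02 -3.02] T tool [-0.    -0.003  0.001] sd [0.024 0.041 0.025] gap 0.045496198517196794 z 0.08229289518787788 tilt [-0.  0. -1.]
```

Middle case is also unchanged. Put it back and test the right one as a positive control.

```bash
python3 -m jog '[{"grip":1,"dx":-58,"dy":0,"dz":0,"yaw":0},{"grip":1,"dx":-60,"dy":0,"dz":0,"yaw":0},{"grip":1,"dx":0,"dy":0,"dz":30,"yaw":0},{"grip":1,"dx":0,"dy":0,"dz":18,"yaw":0},{"grip":1,"dx":0,"dy":0,"dz":10,"yaw":0},{"grip":1,"dx":0,"dy":0,"dz":5,"yaw":0},{"grip":1,"dx":0,"dy":0,"dz":0,"yaw":0},{"grip":0,"dx":0,"dy":0,"dz":0,"yaw":0},{"grip":0,"dx":0,"dy":0,"dz":0,"yaw":0},{"grip":0,"dx":0,"dy":0,"dz":0,"yaw":0}]'
python3 -m jog '[{"grip":0,"dx":0,"dy":0,"dz":-40,"yaw":0},{"grip":0,"dx":0,"dy":0,"dz":-50,"yaw":0},{"grip":0,"dx":20,"dy":-44,"dz":0,"yaw":0},{"grip":0,"dx":0,"dy":-44,"dz":0,"yaw":0},{"grip":0,"dx":0,"dy":-44,"dz":0,"yaw":0},{"grip":0,"dx":0,"dy":0,"dz":0,"yaw":0.02},{"grip":0,"dx":0,"dy":0,"dz":0,"yaw":0}]'
python3 -c "
from h import *
plan(498,13,14,-9.5)"
```

```text
clock: 18.5
position: [0.5188, 0.1484, 0.0201]
tool_rot: [0.073, 0.997, 0.0, 0.001]
ft_force: [0.3, 0.3, 0.0]
finger_gap: 0.0851
finger_force: 0.0
clock: 19.38
position: [0.4793, 0.0212, 0.1096]
tool_rot: [0.083, 0.997, 0.001, 0.0]
ft_force: [0.9, -0.5, -0.1]
finger_gap: 0.0853
finger_force: 0.0
yaw -0.001 dx -20 dy -5 dz 96 tilt [-0.001  0.001 -1.   ] clock 19.38
```

```bash
python3 -m jog '[{"grip":0,"dx":-20,"dy":-5,"dz":35,"yaw":0},{"grip":0,"dx":0,"dy":0,"dz":35,"yaw":0},{"grip":0,"dx":0,"dy":0,"dz":24,"yaw":0},{"grip":1,"dx":0,"dy":0,"dz":0,"yaw":0},{"grip":1,"dx":0,"dy":0,"dz":0,"yaw":0},{"grip":1,"dx":0,"dy":0,"dz":0,"yaw":0},{"grip":1,"dx":0,"dy":0,"dz":0,"yaw":0},{"grip":1,"dx":0,"dy":0,"dz":-25,"yaw":0},{"grip":1,"dx":0,"dy":0,"dz":-25,"yaw":0},{"grip":1,"dx":0,"dy":0,"dz":-15,"yaw":0}]'
python3 -m jog '[{"grip":1,"dx":60,"dy":0,"dz":0,"yaw":0},{"grip":1,"dx":60,"dy":0,"dz":0,"yaw":0},{"grip":1,"dx":0,"dy":0,"dz":0,"yaw":0},{"grip":1,"dx":0,"dy":0,"dz":0,"yaw":0},{"grip":1,"dx":0,"dy":0,"dz":0,"yaw":0},{"grip":1,"dx":0,"dy":0,"dz":0,"yaw":0}]'; python3 rd.py
python3 -m jog '[{"grip":1,"dx":-60,"dy":0,"dz":0,"yaw":0},{"grip":1,"dx":-60,"dy":0,"dz":0,"yaw":0},{"grip":1,"dx":-40,"dy":0,"dz":0,"yaw":0},{"grip":1,"dx":0,"dy":0,"dz":0,"yaw":0},{"grip":1,"dx":0,"dy":0,"dz":0,"yaw":0},{"grip":1,"dx":0,"dy":0,"dz":0,"yaw":0},{"grip":1,"dx":0,"dy":0,"dz":0,"yaw":0}]'; python3 rd.py
python3 -m jog '[{"grip":1,"dx":60,"dy":0,"dz":0,"yaw":0},{"grip":1,"dx":60,"dy":0,"dz":0,"yaw":0},{"grip":1,"dx":40,"dy":0,"dz":0,"yaw":0},{"grip":1,"dx":0,"dy":0,"dz":0,"yaw":0},{"grip":1,"dx":0,"dy":0,"dz":0,"yaw":0},{"grip":1,"dx":0,"dy":0,"dz":0,"yaw":0},{"grip":1,"dx":0,"dy":0,"dz":0,"yaw":0}]'; python3 rd.py
```

```text
clock: 20.62
position: [0.4977, 0.0121, 0.081]
tool_rot: [0.083, 0.997, -0.0, 0.0]
ft_force: [0.5, 0.4, -4.6]
finger_gap: 0.0454
finger_force: 63.0
clock: 21.38
position: [0.381, 0.032, 0.0806]
tool_rot: [0.084, 0.996, -0.0, 0.001]
ft_force: [0.1, -0.4, -4.8]
finger_gap: 0.0454
finger_force: 64.0
clock 21.88 F [-0.12 -0.01 -4.89] T tool [-0.016 -0.056  0.004] sd [0.024 0.026 0.021] gap 0.045419725858787584 z 0.08030022179770596 tilt [-0.  0. -1.]
clock: 22.75
position: [0.5364, 0.0061, 0.0803]
tool_rot: [0.083, 0.997, 0.0, -0.0]
ft_force: [-0.8, 0.2, -4.8]
finger_gap: 0.0455
finger_force: 64.0
clock 23.25 F [-0.02 -0.03 -4.9 ] T tool [ 0.019  0.032 -0.004] sd [0.027 0.046 0.037] gap 0.04506958926984853 z 0.0803394394235886 tilt [-0.  0. -1.]
clock: 24.12
position: [0.3807, 0.032, 0.0805]
tool_rot: [0.084, 0.996, -0.0, 0.001]
ft_force: [0.2, -0.8, -4.9]
finger_gap: 0.0453
finger_force: 64.0
clock 24.62 F [-0.14  0.19 -4.66] T tool [-0.004 -0.043 -0.   ] sd [0.024 0.041 0.027] gap 0.04525143911813269 z 0.08030541276037463 tilt [-0.  0. -1.]
```

Right case: the torque reverses with every stroke (−0.056, +0.032, −0.043), so it holds a ball. The other two stayed around zero, so they are quiet. I'll take the right case to the tray centre.

```bash
python3 -c "
from h import *
plan(490,-343,80,-0.4)"
```

```text
yaw -0.16 dx -113 dy -374 dz 0 tilt [-0.  0. -1.] clock 24.62
```

```bash
python3 -m jog '[{"grip":1,"dx":0,"dy":0,"dz":0,"yaw":-0.08},{"grip":1,"dx":0,"dy":0,"dz":0,"yaw":-0.08},{"grip":1,"dx":-11,"dy":-38,"dz":0,"yaw":0},{"grip":1,"dx":-17,"dy":-56,"dz":0,"yaw":0},{"grip":1,"dx":-17,"dy":-56,"dz":0,"yaw":0},{"grip":1,"dx":-17,"dy":-56,"dz":0,"yaw":0},{"grip":1,"dx":-17,"dy":-56,"dz":0,"yaw":0},{"grip":1,"dx":-17,"dy":-56,"dz":0,"yaw":0},{"grip":1,"dx":-17,"dy":-56,"dz":0,"yaw":0},{"grip":1,"dx":0,"dy":0,"dz":0,"yaw":0}]'
python3 -m jog '[{"grip":1,"dx":0,"dy":0,"dz":0,"yaw":0},{"grip":1,"dx":0,"dy":0,"dz":0,"yaw":0}]'
python3 -c "
from h import *
plan(490,-343,16,-0.4)"
```

```text
clock: 25.88
position: [0.4888, -0.3502, 0.0801]
tool_rot: [0.007, 1.0, -0.004, -0.0]
ft_force: [-0.9, 0.6, -4.8]
finger_gap: 0.0453
finger_force: 64.7
clock: 26.12
position: [0.4903, -0.3401, 0.0798]
tool_rot: [0.002, 1.0, 0.001, -0.0]
ft_force: [-0.3, 0.4, -4.1]
finger_gap: 0.0454
finger_force: 64.6
yaw 0.003 dx 0 dy -3 dz 64 tilt [ 0.001  0.002 -1.   ] clock 26.12
```

```bash
python3 -m jog '[{"grip":1,"dx":0,"dy":0,"dz":28,"yaw":0},{"grip":1,"dx":0,"dy":0,"dz":16,"yaw":0},{"grip":1,"dx":0,"dy":0,"dz":10,"yaw":0},{"grip":1,"dx":0,"dy":0,"dz":6,"yaw":0},{"grip":1,"dx":0,"dy":0,"dz":3,"yaw":0},{"grip":1,"dx":0,"dy":0,"dz":0,"yaw":0},{"grip":1,"dx":0,"dy":0,"dz":0,"yaw":0}]'
```

```text
clock: 27.0
position: [0.4904, -0.343, 0.0178]
tool_rot: [0.003, 1.0, -0.0, 0.001]
ft_force: [-0.5, 0.2, -4.0]
finger_gap: 0.0452
finger_force: 64.9
```

```bash
python3 -m jog '[{"grip":1,"dx":0,"dy":0,"dz":2,"yaw":0},{"grip":1,"dx":0,"dy":0,"dz":0,"yaw":0},{"grip":0,"dx":0,"dy":0,"dz":0,"yaw":0},{"grip":0,"dx":0,"dy":0,"dz":0,"yaw":0},{"grip":0,"dx":0,"dy":0,"dz":0,"yaw":0},{"grip":0,"dx":0,"dy":0,"dz":-30,"yaw":0},{"grip":0,"dx":0,"dy":0,"dz":-60,"yaw":0},{"grip":0,"dx":0,"dy":0,"dz":-60,"yaw":0},{"grip":0,"dx":60,"dy":0,"dz":-20,"yaw":0},{"grip":0,"dx":40,"dy":0,"dz":0,"yaw":0}]'
python3 - <<'E'
from h import *
cv2.imwrite("pics/end_top.png",cv2.resize(camera("top"),(800,600))[:,:,::-1])
cv2.imwrite("pics/end_side.png",cv2.resize(camera("side"),(800,600))[:,:,::-1])
print(state()["clock"])
E
```

```text
clock: 28.25
position: [0.3896, -0.3439, 0.1876]
tool_rot: [0.004, 1.0, -0.002, 0.002]
ft_force: [-0.8, -1.1, -0.7]
finger_gap: 0.0857
finger_force: 0.0
28.35
```

View pics/end_top.png

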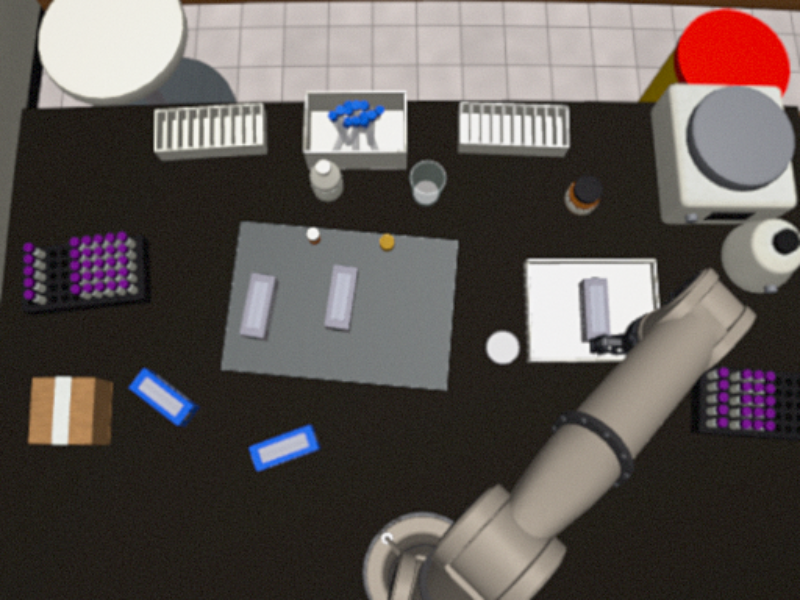

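View pics/end_side.png

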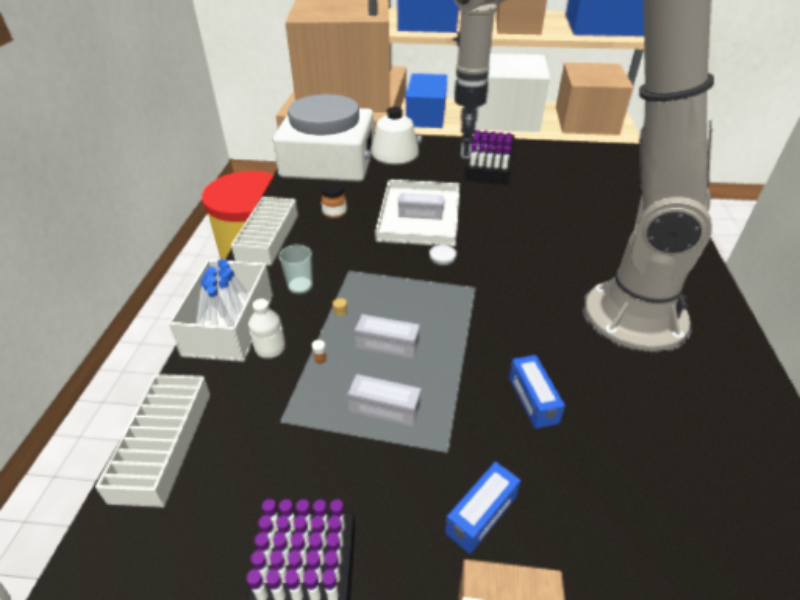

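The rattling case stands flat in the tray at (595,310). The two quiet cases stand on the mat at (258,306) and (341,297), and the bystanders haven't moved.

```bash
python3 -m jog '[{"grip":0,"dx":0,"dy":0,"dz":0,"yaw":0},{"grip":0,"dx":0,"dy":0,"dz":0,"yaw":0}]' >/dev/null; python3 -c "
from bench import *
print(sign_off())"
```

```text
the job is handed in; nothing more can be done
None
```

The job is handed in, with no verdict returned: the right-hand case rattled and stands in the white tray, the left and middle cases showed no rattle and stand on the mat, and no bystander was disturbed.

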